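# Load a polarimeter tube into the vee cradle and clamp it

### The job

Load the filled steel sample tube into the tempering cradle, where it comes to temperature before it is measured. Roll it off the cradle's loading shelf into the vee, without picking it up, and let it settle; then slide it gently along the vee against the end stop until the stop's black spring ring is pushed in at least half-way; last, swing the red-handled hold-down arm over and press it down until its rubber pad grips the tube under spring tension and stays so. Where the stop and the pad will meet the tube is set differently each time, so go by feel, and force neither: hard pressure strains the tube's glass windows. Leave the things standing around where they are.

Things in the scene. Friction and masses are not known exactly. Their poses are not given: they have to be found in the camera images.
- tube_mid (a point): Middle of the loose sample tube's axis: a plain steel cylinder with black knurled end caps, 30 mm in diameter all along, 180 mm long, 0.4 to 0.65 kg. y runs along the tube; x and z turn as it rolls. It starts on the loading shelf, on the robot's side of the vee and parallel to it, its axis 61 mm before the vee's axis and 6 mm higher. It takes 2.5 to 6.5 N to slide it along the vee.
- tube: The same sample tube; its origin is the same point.
- vee_axis (a point): Where the axis of a seated tube lies, half-way between the cradle's two vee rests, 47 mm above the worktop. x points away from the robot, square to the vee; y along the vee (end stop at the -y end); z up. The two aluminium vee rests (90 degrees, each 20 mm long) are at y = -40 and +40 mm; their far side is higher (52 mm above the worktop) and catches the tube.
- vee_edge (a point): Edge between shelf and vee: 14 mm before vee_axis, 40 mm above the worktop; same axes. From here two shelf arms (20 mm wide, at y = -40 and +40 mm) fall 2.5 degrees towards the robot, to a low lip 59 to 65 mm before the edge, its top 43.5 mm above the worktop, that keeps the tube from rolling off. A tube whose axis is pushed past the edge drops 8 mm into the vee by itself.
- cradle: The fixed cradle, dark base plate 184 x 262 x 12 mm; origin on the worktop under vee_axis, same axes. The grey end stop (44 mm wide, 70 mm high) at its -y end was set anywhere along the vee: its black ring waits at y = -105 to -125 mm (not reported, feel for it), so the tube's middle is at y = -15 to -35 mm when it touches. Beyond the tube's other end is free room.
- stop_ring (a joint): Black spring ring (25 mm across) in the end stop's face, square to the vee's axis: metres pushed in, 0 = out, 0.010 = bottomed. Soft spring, 450 N/m, which adds up to 4.5 N to the push that slides the tube; let go, the tube may creep back 1 to 3 mm before its own friction and then the clamp hold it, so push it in by 0.006 to 0.009. It must stay in by more than 0.003; the tube must not press on it with more than 20 N.
- clamp_arm (a joint): Stiff friction hinge of the hold-down arm behind the vee, rad: 0 = open (leaning back 15 degrees from upright), grows as the arm swings over towards the robot, 1.833 = level, 2.1 = end. Stays where it is left; about 4 N at the handle moves it. Let go, it springs back a little until the pad presses with about 6 N. Starts at 0 to 0.3.
- clamp_hinge (a point): Point on the hinge axis of the hold-down arm, in the middle of the arm; the axis is parallel to the vee, 78 mm beyond vee_axis and 95 mm above the worktop.
- clamp_handle (a point): Middle of the red cross bar at the end of the hold-down arm: a round bar 15 mm in diameter, 50 mm long, parallel to the vee, 133 mm from the hinge axis. It can be pinched from above by its two ends and swung over, turning between the fingers.
- pad (a joint): Spring pad (black rubber disc 18 mm across) under the arm, 78 mm from its hinge: metres pushed in, 0.009 = bottomed, 1400 N/m. Its screw spindle is set anywhere in 14 mm (not reported): it meets the seated tube with the arm 0.09 rad above to 0.09 below level. Must end pressing over 2.5 N, never over 18 N. Moving the arm down by its handle takes 4 N, just gripping 5.5 N, pad bottomed 11 N: stop at 7 to 9 N.
- beaker_250: Glass beaker 72 mm wide, 93 mm high, loose bystander left of the cradle; origin under its middle. Leave alone.
- beaker_100: Small glass beaker 54 mm wide, 69 mm high, loose bystander; origin under its middle. Leave alone.
- weight_20g: Small steel calibration weight 22 mm wide, 32 mm high, loose bystander; origin under its middle. Leave alone.
- jar_cocoa: Sample jar with a blue lid, 52 mm wide, 71 mm high, loose bystander behind the cradle; origin under its middle. Leave alone.
There are look-alikes about, which are no part of the job. There is more than one size of the tube; the job needs the larger.

How it is judged:
By the outcome, as a careful person would: the job done as asked, in the order asked, and still so for the second after the job is handed in, with the robot touching nothing.
It also fails if it takes over 72 s, if anything falls off the work surface, if the arm or the gripper's body presses on something with over 40 N, if the wrist force passes 120 N, or if a joint passes its speed limit or range.

### The arm

A 6-joint arm with a two-finger parallel gripper is mounted at the origin on a cart in front of the work surface, level with it; the furniture and walls round the work are solid. World frame = base frame: x ahead of the robot, y to its left, z up, the work surface at z = 0. Lengths are in m, angles in rad, forces in N, time in s.
With the tool pointing down it reaches from about 0.35 to 0.725 m from the base axis. Payload 4.3 kg.
Tool frame: the origin (TCP) lies midway between the tips of the shut fingers; the grasp point (between the pads) lies 19 mm behind it (hold_point_z is the distance from the TCP to the grasp point, in m); z points along the fingers, y is the line along which they close (so a half turn about z gives the same grasp; the last joint's range is limited). The gripper opens to 85 mm and grips with 20 to 120 N. Pads are 22 mm wide; open, the fingers measure 114 mm over their backs; the gripper's body (76 mm by 85 mm) begins 54 mm behind the grasp point. The pads swing forward as they close: fully open they stand 13 mm farther back than shut.
Start: joints at [-1.411, 0.377, 0.081, 1.274, 0, 1.46], TCP at [0.153, -0.554, 0.231] pointing down, gripper open.
Joint ranges: [-2.72, 2.72], [-0.84, 1.66], [-1.02, 1.22], [-1.77, 2.12], [-1.37, 1.28], [-3.14, 3.14]. Speed limits (rad/s): [2.57, 2.57, 3.14, 3.14, 3.14, 3.14].

### API

Orientations are given as a unit quaternion [x, y, z, w].
In Python, from bench import * gives the robot as it stands.
- The arm moves only by the tool arm_command, never from a script. Its argument "deltas" is a list of rows, each a list of 2 entries, a list of its own where there are three numbers: the shift along the tool's x, y, z in m, then the turn about the tool's z in rad. In form: [[[dx, dy, dz], yaw], ...]. A call has exactly 10 rows; each row is the pose to reach, as a shift and turn from the pose commanded when the call began, along the tool's axes at that moment; what a row does not reach only later rows make up. A row lasts 1/8 s, in which the tool goes at most 62.5 mm and 10.7 degrees, less where a joint would pass 70% of its speed; a pose out of reach is approached as far as the arm can. A call with a gripper value outside its range is refused whole. "gripper" is the finger opening in m, from 0 to 0.0854, set as the call begins (left out, the last holds). The fingers move at their own pace and stop on an object; "newtons" is the grip in N (left out, the last holds). Time passes only in rows, so rows that repeat a pose let the fingers close, or fill a call up. It gives the time, the measured TCP pose, the force, the opening and the grip force at its end, in the units of the state.
- state(): the state, without advancing time (a new reading comes with each control period).
- camera(name): name is "scene" or "top" or "wrist"; returns a dict with "color" (400x640x3 uint8, red, green, blue), "depth" (400x640 float32, m along the optical axis (not along the pixel's ray), 0 where there is no reading), "K" (3x3 intrinsics, pixels), "R" (3x3) and "t" (3): a world point X has camera coordinates R X + t. Camera axes: x right, y down, z forward; pixel columns grow to the right and rows downward; lengths in m; the calibration is good to about 2 mm. A picture is of the moment at which its call begins.
- finish_job(): hands the job in; it is judged then, once.
Trained networks look in a picture, given as the dict that the camera call returned (one of the last four; its "shot" number tells which), for a name from the list of things; names that differ only in an ending like _2 or _b are one class to them, and where a whole thing is asked for, a point or a joint stands for the part that bears it (a point fixed in the world has none). Each returns a list of dicts, best first, with "p" (0 to 1); they miss things now and then, are a little off and sometimes report something else, mostly with a low value. They report only what shows in the picture. A call takes as long as a camera call. They do not tell look-alikes from the thing itself.
- look_for(query, picture): "rect" ([centre column, centre row, width, height] in pixels, round what is visible of it).
- masks_of(query, picture): "pixels" (400x640 bool, what is visible of it) and "rect" ([centre column, centre row, width, height] in pixels, round what is visible of it).
- landmark_of(query, picture): "point" ([column, row] in pixels: a listed point, or the origin of a listed thing).
The state is a dict: "time_s": time; "joint_positions": joint angles; "joint_velocities": joint speeds; "tau": joint torques, N m; "tcp_pos": TCP position; "ee_rot": TCP orientation; "force": force on the tool from outside, world axes, zero at the start; "torque": the same for the moment, N m; "grip_width": finger opening in m; "grip_force": force on a finger pad.
Only numpy, scipy, OpenCV 4.12 (cv2) and the standard library are available. Lean on these libraries where they do the work, as an engineer would, in place of code of your own. Each camera call takes 0.05 s, during which the arm holds its last target. There are 200 camera calls.

## Working session

There is one attempt and no reset: what is moved stays moved. The work goes in short steps, Python scripts to look and compute and a tool call to move; the robot and the scene stay as the last step left them, time stands still between calls to the robot, and variables do not carry over. Pictures are saved under pics/ and viewed, at most 10 in all, crops included, and the job is handed in when it is done.

Besides the shell and the picture viewer there is one more tool, called after "Call:" by a JSON object that holds its "api" and its "payload", one argument or row to a line. arm_command: Moves the arm, as the interface text tells. Its arguments: {"type":"object","properties":{"deltas":{"type":"array"},"gripper":{"type":"number"},"newtons":{"type":"number"}},"required":["deltas"]}

```bash
mkdir -p pics
cat > h.py <<'E'
from bench import *
import numpy as np, cv2
def save(im,n): cv2.imwrite('pics/'+n,cv2.cvtColor(im,cv2.COLOR_RGB2BGR))
def px2w(c,uv,d=None):
    u,v=uv
    if d is None: 
        p=c['depth'][max(0,int(v)-1):int(v)+2,max(0,int(u)-1):int(u)+2]; p=p[p>0]; d=np.median(p) if p.size else np.nan
    return c['R'].T@(np.linalg.inv(c['K'])@np.array([u,v,1])*d-c['t'])
def ray(c,uv):
    d=c['R'].T@np.linalg.inv(c['K'])@np.array([*uv,1]); return -c['R'].T@c['t'],d
def atz(c,uv,z):
    o,d=ray(c,uv); return o+d*(z-o[2])/d[2]
def tri(cs):
    A=0;b=0
    for c,uv in cs:
        o,d=ray(c,uv); d/=np.linalg.norm(d); P=np.eye(3)-np.outer(d,d); A=A+P;b=b+P@o
    return np.linalg.solve(A,b)
E
python3 - <<'E'
from h import *
np.set_printoptions(precision=4,suppress=True)
cs={n:camera(n) for n in('scene','top')}
for n,c in cs.items():
    save(c['color'],n+'0.png'); print(n,'cam at',-c['R'].T@c['t'])
pts={}
for q in ['tube_mid','vee_axis','vee_edge','cradle','clamp_hinge','clamp_handle']:
    for n,c in cs.items():
        for r in landmark_of(q,c)[:4]: print(q,n,round(r['p'],2),np.round(r['point']),px2w(c,r['point'])); pts.setdefault((q,n),r['point'])
    if (q,'scene') in pts and (q,'top') in pts: print('TRI',q,tri([(cs[n],pts[q,n]) for n in cs]))
s=state();print({k:np.round(v,3) for k,v in s.items()})
E
```

```text
scene cam at [-0.2581  0.6158  0.6451]
top cam at [0.5388 0.1413 1.2663]
tube_mid scene 0.82 [316. 256.] [0.5592 0.1874 0.0088]
tube_mid scene 0.57 [406. 237.] [ 0.4894 -0.0709  0.0287]
tube_mid top 0.77 [387. 262.] [ 0.45   -0.0321  0.0662]
tube_mid top 0.77 [307. 217.] [0.5608 0.1715 0.0187]
TRI tube_mid [0.4946 0.0827 0.0442]
vee_axis scene 0.58 [394. 229.] [ 0.5395 -0.0663  0.03  ]
vee_axis top 0.81 [387. 243.] [ 0.496  -0.0393  0.0132]
vee_axis top 0.47 [387. 208.] [ 0.5787 -0.0071  0.2326]
vee_axis top 0.17 [301. 156.] [0.7139 0.1888 0.0707]
TRI vee_axis [ 0.4981 -0.0318  0.0617]
vee_edge top 0.74 [385. 242.] [ 0.4967 -0.0356  0.0132]
cradle scene 0.76 [396. 247.] [0.4226 0.0206 0.0623]
cradle top 0.59 [389. 242.] [ 0.4984 -0.0459  0.01  ]
TRI cradle [ 0.4985 -0.047  -0.003 ]
clamp_hinge scene 0.82 [372. 208.] [ 0.5798 -0.0117  0.0971]
clamp_hinge scene 0.72 [394. 230.] [ 0.5362 -0.0661  0.028 ]
clamp_hinge top 0.64 [390. 208.] [ 0.579  -0.0142  0.2305]
TRI clamp_hinge [ 0.5889 -0.0286  0.0891]
clamp_handle scene 0.59 [380. 162.] [ 0.5876 -0.038   0.2328]
clamp_handle top 0.48 [394. 205.] [ 0.5861 -0.023   0.2361]
TRI clamp_handle [ 0.583  -0.0276  0.236 ]
{'time_s': np.float64(0.7), 'joint_positions': array([-1.411,  0.377,  0.081,  1.274, -0.   ,  1.46 ]), 'joint_velocities': array([-0.001, -0.001, -0.002, -0.002, -0.002, -0.001]), 'tau': array([ -0.   , -46.337,  27.009,  -0.   ,   0.   ,   0.   ]), 'tcp_pos': array([ 0.153, -0.554,  0.231]), 'ee_rot': array([ 0.991,  0.135, -0.   ,  0.   ]), 'force': array([-0.459, -0.184, -0.272]), 'torque': array([-0.052,  0.009,  0.033]), 'grip_force': np.float64(0.0), 'grip_width': np.float64(0.085)}
```

View pictures.

View pics/scene0.png

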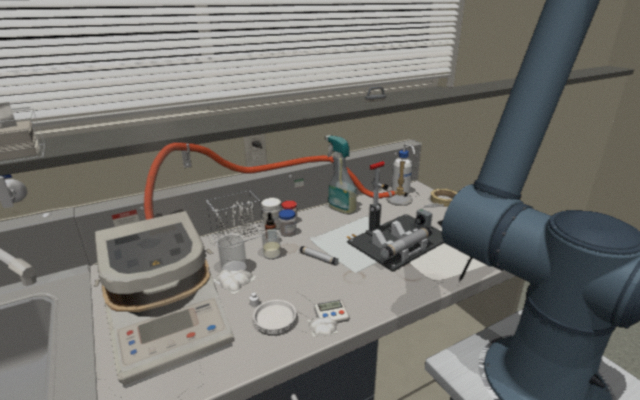

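View pics/top0.png

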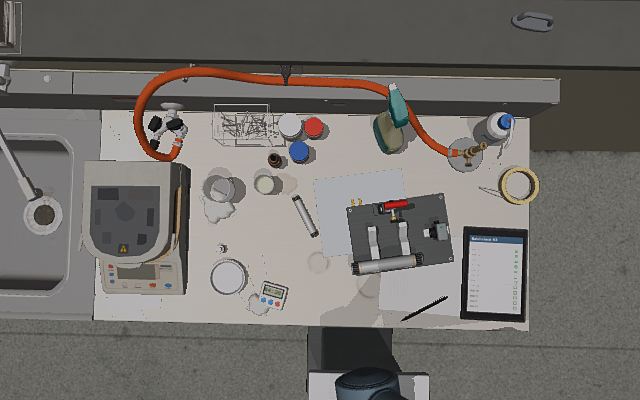

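The scene shows two tubes. One lies on the cradle (scene 406,240; top 388,265), large and parallel to the vee. The other is a shorter, thinner one on the worktop (scene 318,255; top 305,216). The cradle one fits the description; next I enlarge it and measure the orientation.

Run:
```python
from h import *
np.set_printoptions(precision=4,suppress=True)
c=camera('top'); s=camera('scene')
a=cv2.resize(c['color'][180:290,330:470],None,fx=4,fy=4,interpolation=cv2.INTER_CUBIC)
save(a,'crop1.png')
for q,cc,n in(('tube',c,'top'),('tube',s,'scene'),('cradle',c,'top')):
    for r in masks_of(q,cc)[:2]:
        m=r['pixels'].astype(np.uint8); rr=cv2.minAreaRect(np.argwhere(m)[:,::-1].astype(np.float32))
        z=dict(tube=.06,cradle=.012)[q]
        print(q,n,round(r['p'],2),m.sum(),rr, atz(cc,rr[0],z))
        if n=='top':
            b=cv2.boxPoints(rr); print([atz(cc,p,z)[:2] for p in b])
# plate by depth
v,u=np.mgrid[150:300,320:480]; d=c['depth'][150:300,320:480]
P=np.stack([(u-c['K'][0,2])/c['K'][0,0]*d,(v-c['K'][1,2])/c['K'][1,1]*d,d],-1).reshape(-1,3)
W=(P-c['t'])@c['R']; col=c['color'][150:300,320:480].reshape(-1,3).max(1)
ok=(d.ravel()>0)
pl=W[ok&(W[:,2]>.006)&(W[:,2]<.02)&(col<110)]
rr=cv2.minAreaRect((pl[:,:2]*1000).astype(np.float32)); print('plate',len(pl),rr,pl[:,2].mean())
t=W[ok&(W[:,2]>.045)&(W[:,2]<.075)]
print('surface tabletop z',np.median(W[ok&(W[:,2]<.006)][:,2]))
for x0 in np.arange(.42,.6,.02):
  q=t[abs(t[:,0]-x0)<.01]; print(round(x0,2),len(q),q.mean(0) if len(q) else '',q.max(0) if len(q) else '')
```

```text
tube top 0.65 864 ((386.2132263183594, 263.46905517578125), (12.450155258178711, 72.68975830078125), 81.74057006835938) [ 0.4453 -0.0321  0.06  ]
[array([0.4456, 0.0614]), array([ 0.476 , -0.1205]), array([ 0.445 , -0.1253]), array([0.4145, 0.0563])]
tube top 0.6 231 ((395.0, 210.5), (21.0, 22.0), 90.0) [ 0.5802 -0.0525  0.06  ]
[array([ 0.6065, -0.0242]), array([ 0.6076, -0.0802]), array([ 0.554 , -0.0808]), array([ 0.5529, -0.025 ])]
tube scene 0.63 533 ((406.07696533203125, 241.69631958007812), (10.339571952819824, 55.004661560058594), 62.241458892822266) [ 0.4322 -0.0207  0.06  ]
tube scene 0.52 310 ((318.927001953125, 254.70071411132812), (40.15481185913086, 8.201833724975586), 19.983104705810547) [0.4947 0.2124 0.06  ]
cradle top 0.67 5716 ((399.2267150878906, 231.11192321777344), (75.39855194091797, 99.6198501586914), 81.76437377929688) [ 0.5275 -0.0721  0.012 ]
[array([0.6045, 0.0738]), array([ 0.6477, -0.1867]), array([ 0.4512, -0.2168]), array([0.408 , 0.0418])]
plate 5271 ((545.1734619140625, -107.43667602539062), (391.2294006347656, 352.5072937011719), 1.1140958070755005) 0.011975430852303244
surface tabletop z 0.00042301551570595776
0.42 87 [0.4247 0.0275 0.0629] [0.4294 0.0547 0.071 ]
0.44 442 [ 0.4409 -0.0166  0.0653] [0.45   0.0572 0.0733]
0.46 303 [ 0.4577 -0.0692  0.0643] [0.4697 0.0216 0.0729]
0.48 16 [ 0.4716 -0.1091  0.0583] [ 0.4735 -0.0955  0.0651]
0.5 7 [ 0.5083 -0.1629  0.0608] [ 0.51   -0.1601  0.073 ]
0.52 161 [ 0.5211 -0.1288  0.0619] [0.53   0.0147 0.0744]
0.54 198 [ 0.5389 -0.1149  0.0596] [0.549  0.0146 0.075 ]
0.56 17 [ 0.551  -0.1288  0.0603] [ 0.5516 -0.067   0.0725]
0.58 12 [ 0.5791 -0.0172  0.0593] [ 0.5885 -0.0119  0.0747]
```

View pics/crop1.png

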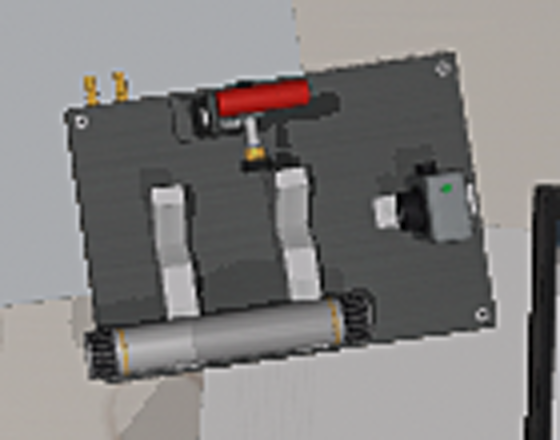

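The crop confirms the choice: the tube on the shelf (top 388,265) has black knurled caps, and the end stop with its ring is at (437,231). The cradle is yawed about +0.165 rad. I'll move in for a close wrist view.

Call:
{"api": "arm_command", "payload": {
  "deltas": [
    [[0.03,-0.033,0],0.01],
    [[0.075,-0.08,0],0.02],
    [[0.12,-0.128,0],0.03],
    [[0.162,-0.175,0],0.04],
    [[0.204,-0.222,0],0.06],
    [[0.246,-0.268,0],0.07],
    [[0.288,-0.314,0],0.08],
    [[0.33,-0.36,0],0.09],
    [[0.37,-0.403,0],0.1],
    [[0.3975,-0.4335,0],0.106]
  ],
  "gripper": 0.06
}}

```text
time_s: 2.2
tcp_pos: [0.4217, -0.0281, 0.2316]
ee_rot: [0.997, 0.083, 0.001, 0.0]
force: [-0.0, -1.3, -0.1]
grip_width: 0.06
grip_force: 0.0
```

Run:
```python
from h import *
np.set_printoptions(precision=4,suppress=True)
c=camera('wrist'); t=camera('top'); save(c['color'],'w1.png'); np.savez('w1.npz',**{k:c[k] for k in('color','depth','K','R','t')})
print('cam',-c['R'].T@c['t'])
for q in ['tube_mid','vee_axis','vee_edge','clamp_hinge','clamp_handle','stop_ring']:
    for r in landmark_of(q,c)[:2]: print(q,round(r['p'],2),np.round(r['point']),px2w(c,r['point']),'at047',atz(c,r['point'],.047))
for r in masks_of('tube',c)[:2]:
    rr=cv2.minAreaRect(np.argwhere(r['pixels'])[:,::-1].astype(np.float32)); print(r['p'],rr,[atz(c,p,.06) for p in cv2.boxPoints(rr)])
s=state();print({k:np.round(s[k],4) for k in('time_s','tcp_pos','ee_rot','force')})
```

```text
cam [ 0.488  -0.0176  0.3744]
tube_mid 0.64 [327. 153.] [ 0.446  -0.0334  0.0674] at047 [ 0.4432 -0.0344  0.047 ]
vee_axis 0.89 [347.  81.] [ 0.5102 -0.043   0.0123] at047 [ 0.5081 -0.0406  0.047 ]
vee_edge 0.65 [344. 102.] [ 0.491  -0.0437  0.0131] at047 [ 0.4908 -0.0413  0.047 ]
clamp_hinge 0.67 [343.  85.] [ 0.5064 -0.0397  0.0128] at047 [ 0.5046 -0.0376  0.047 ]Traceback (most recent call last):
  File "<stdin>", line 6, in <module>
ValueError: it knows: beaker, clamp_handle, clamp_hinge, cradle, jar_cocoa, tube, tube_mid, vee_axis, vee_edge, weight_20g
```

View pics/w1.png

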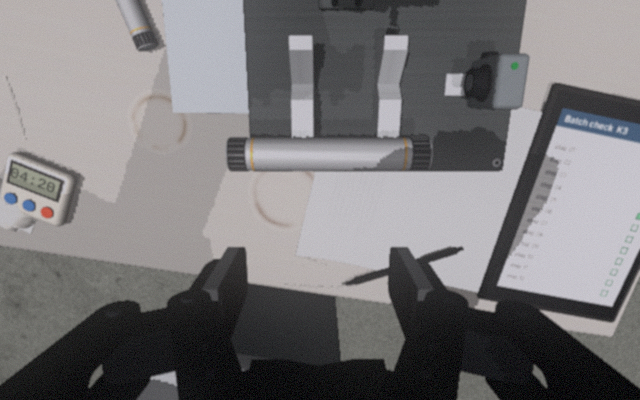

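The wrist view shows the tube at (329,154), caps at 227 and 431; rests at columns 302 and 391; ring and end stop at (480,80) and (510,80). I'll compute positions from these.

Run:
```python
from h import *
np.set_printoptions(precision=4,suppress=True)
c=dict(np.load('w1.npz'))
a=.165
for al in (0,):
  e=[px2w(c,p) for p in((240,154),(260,154),(400,154),(420,154))]; print('tube pts',*e)
L=px2w(c,(260,150));R=px2w(c,(400,150));d=(L-R)[:2];a=np.arctan2(-d[0],d[1]);print('yaw',a)
xc=np.array([np.cos(a),np.sin(a),0]);yc=np.array([-np.sin(a),np.cos(a),0])
T=lambda p:np.array([p@xc,p@yc,p[2]])
# profile down columns over rests, shelves, tube
v,u=np.mgrid[0:400,0:640]
P=np.stack([(u-c['K'][0,2])/c['K'][0,0],(v-c['K'][1,2])/c['K'][1,1],np.ones_like(u)],-1)*c['depth'][...,None]
W=((P-c['t'])@c['R']); C=np.stack([W@xc,W@yc,W[...,2]],-1); C[c['depth']==0]=np.nan
print('col302');print(C[30:172:5,302])
print('col392');print(C[30:140:6,392])
print('row85');print(C[82,284:326:2]);print(C[82,376:414:2])
print('row stop');print(C[82,440:530:4])
print('tube row154 ends');print(C[154,222:234:2]);print(C[154,424:438:2])
s=state();print({k:np.round(s[k],4) for k in('time_s','tcp_pos','ee_rot','force')}); print('tcp c',T(np.array(s['tcp_pos'])))
```

```text
tube pts [0.4327 0.0407 0.0678] [0.4357 0.0236 0.0682] [ 0.4555 -0.0958  0.0676] [ 0.4584 -0.1128  0.0678]
yaw 0.16609231504309685
col302
[[ 0.5414 -0.084   0.0126]
 [ 0.5371 -0.0839  0.0123]
 [ 0.5266 -0.0855  0.0534]
 [ 0.523  -0.0854  0.0519]
 [ 0.5191 -0.0853  0.0514]
 [ 0.5155 -0.0851  0.0484]
 [ 0.5118 -0.085   0.0454]
 [ 0.5082 -0.0847  0.0402]
 [ 0.5042 -0.0846  0.038 ]
 [ 0.5003 -0.0844  0.0335]
 [ 0.4962 -0.0842  0.0303]
 [ 0.4919 -0.084   0.0272]
 [ 0.4873 -0.0841  0.0317]
 [ 0.4829 -0.0843  0.036 ]
 [ 0.4785 -0.0844  0.0406]
 [ 0.4741 -0.0843  0.0393]
 [ 0.4697 -0.0842  0.0394]
 [ 0.4652 -0.0842  0.04  ]
 [ 0.4607 -0.0841  0.0391]
 [ 0.4562 -0.0841  0.0391]
 [ 0.4516 -0.084   0.0382]
 [ 0.4469 -0.0839  0.0381]
 [ 0.4447 -0.0848  0.0603]
 [ 0.4408 -0.0849  0.064 ]
 [ 0.4368 -0.085   0.067 ]
 [ 0.4328 -0.085   0.0687]
 [ 0.4282 -0.0849  0.0675]
 [ 0.4236 -0.0848  0.0661]
 [ 0.4177 -0.0844  0.0587]]
col392
[[ 0.5417 -0.1683  0.0109]
 [ 0.53   -0.1606  0.0517]
 [ 0.5251 -0.1607  0.0529]
 [ 0.5206 -0.1611  0.0522]
 [ 0.5162 -0.1618  0.0498]
 [ 0.512  -0.1632  0.0441]
 [ 0.5075
[... 1939 characters left out ...]
2568  0.0699]
 [ 0.4925 -0.2599  0.0702]
 [ 0.4925 -0.2632  0.0702]
 [ 0.4925 -0.2666  0.0699]
 [ 0.4959 -0.3105 -0.0021]]
tube row154 ends
[[ 0.4237  0.0022  0.0007]
 [ 0.4238 -0.0002  0.0015]
 [ 0.4336 -0.0194  0.0682]
 [ 0.4335 -0.0209  0.0676]
 [ 0.4335 -0.0228  0.0679]
 [ 0.4336 -0.0246  0.0683]]
[[ 0.4336 -0.1902  0.0688]
 [ 0.4337 -0.1916  0.0697]
 [ 0.4336 -0.1936  0.0689]
 [ 0.4335 -0.1955  0.0685]
 [ 0.4337 -0.1968  0.0697]
 [ 0.4252 -0.2177  0.0114]
 [ 0.4251 -0.2199  0.0111]]
{'time_s': np.float64(2.55), 'tcp_pos': array([ 0.4204, -0.0315,  0.2313]), 'ee_rot': array([ 0.9967,  0.0809, -0.0001,  0.0002]), 'force': array([-0.1388,  0.4639, -0.9679])}
tcp c [ 0.4094 -0.1005  0.2313]
```

Call:
{"api": "arm_command", "payload": {
  "deltas": [
    [[-0.006,0.004,0.01],0],
    [[-0.0095,0.0075,0.035],0],
    [[-0.0095,0.0075,0.065],0],
    [[-0.0095,0.0075,0.095],0],
    [[-0.0095,0.0075,0.125],0],
    [[-0.0095,0.0075,0.15],0],
    [[-0.0095,0.0075,0.17],0],
    [[-0.0095,0.0075,0.18],0],
    [[-0.0095,0.0075,0.186],0],
    [[-0.0095,0.0075,0.186],0]
  ]
}}

```text
time_s: 3.8
tcp_pos: [0.4126, -0.0397, 0.0453]
ee_rot: [0.997, 0.082, -0.0, 0.0]
force: [-0.7, -0.5, 1.1]
grip_width: 0.0598
grip_force: 0.0
```

Call:
{"api": "arm_command", "payload": {
  "deltas": [
    [[0.002,0,0],0],
    [[0.005,0,0],0],
    [[0.008,0,0],0],
    [[0.012,0,0],0],
    [[0.017,0,0],0],
    [[0.022,0,0],0],
    [[0.027,0,0],0],
    [[0.032,0,0],0],
    [[0.037,0,0],0],
    [[0.041,0,0],0]
  ]
}}

```text
time_s: 5.05
tcp_pos: [0.4537, -0.0327, 0.0453]
ee_rot: [0.997, 0.082, 0.0, 0.0]
force: [-2.4, 0.6, 2.4]
grip_width: 0.0602
grip_force: 0.9
```

Call:
{"api": "arm_command", "payload": {
  "deltas": [
    [[0.003,0,0],0],
    [[0.006,0,0],0],
    [[0.009,0,0],0],
    [[0.0115,0,0],0],
    [[0.0135,0,0],0],
    [[0.0155,0,0],0],
    [[0.0165,0,0],0],
    [[0.0165,0,0],0],
    [[0.0165,0,0],0],
    [[0.0165,0,0],0]
  ]
}}

```text
time_s: 6.3
tcp_pos: [0.4694, -0.0301, 0.0453]
ee_rot: [0.997, 0.082, -0.0, 0.0]
force: [-0.2, 1.4, 0.5]
grip_width: 0.0596
grip_force: 0.0
```

```bash
cat >> h.py <<'E'
np.set_printoptions(precision=4,suppress=True)
a=.1655
xc=np.array([np.cos(a),np.sin(a),0]);yc=np.array([-np.sin(a),np.cos(a),0])
def T(p): p=np.asarray(p); return np.stack([p@xc,p@yc,p[...,2]],-1)
def cloud(c):
    v,u=np.mgrid[0:400,0:640]; d=c['depth']
    P=np.stack([(u-c['K'][0,2])/c['K'][0,0],(v-c['K'][1,2])/c['K'][1,1],np.ones_like(u)],-1)*d[...,None]
    C=T((P-c['t'])@c['R']); C[d==0]=np.nan; return C
def st():
    s=state(); print(s['time_s'],'tcp c',T(s['tcp_pos']),'F c',T(s['force']),np.round(s['ee_rot'],3),s['grip_width'])
def tubefind(c):
    C=cloud(c)
    m=(C[...,2]>.053)&(C[...,2]<.075)&(C[...,0]>.415)&(C[...,0]<.52)&(C[...,1]<.02)&(C[...,1]>-.2265)
    q=C[m]; print('tube pts',m.sum(),'u',np.percentile(q[:,0],[2,50,98]),'v',np.percentile(q[:,1],[.5,99.5]),'z',np.percentile(q[:,2],[50,98])); return q
E
python3 - <<'E'
from h import *
st()
c=camera('wrist'); save(c['color'],'w2.png')
tubefind(c); tubefind(camera('top'))
E
```

```text
6.3 tcp c [ 0.458  -0.107   0.0453] F c [0.0127 1.4197 0.5047] [ 0.997  0.082 -0.     0.   ] 0.05956807927934882
tube pts 35541 u [0.4574 0.4944 0.5062] v [-0.1958 -0.0193] z [0.0607 0.0705]
tube pts 582 u [0.4824 0.4982 0.5086] v [-0.195  -0.0165] z [0.0601 0.0659]
```

View pics/w2.png

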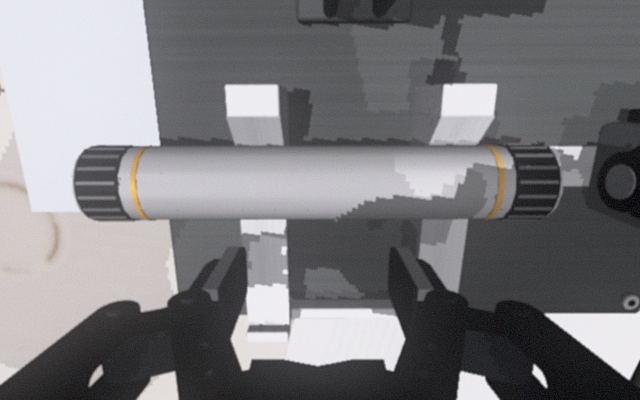

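The wrist view shows the tube seated in the vee: caps at (100,182) and (535,182), stop on the right at (620,180). Now I close the fingers and move to its +y end.

Call:
{"api": "arm_command", "payload": {
  "deltas": [
    [[-0.003,0,-0.02],0],
    [[-0.003,0,-0.05],0],
    [[0.01,-0.03,-0.065],0],
    [[0.03,-0.075,-0.065],0],
    [[0.035,-0.12,-0.065],0],
    [[0.035,-0.132,-0.055],0],
    [[0.035,-0.132,-0.03],0],
    [[0.035,-0.132,-0.007],0],
    [[0.035,-0.132,0.01],0],
    [[0.035,-0.132,0.01],0]
  ],
  "gripper": 0.0,
  "newtons": 20
}}

```text
time_s: 7.65
tcp_pos: [0.4805, 0.1051, 0.0337]
ee_rot: [0.997, 0.081, -0.002, 0.0]
force: [-0.3, -0.2, 0.5]
grip_width: 0.0001
grip_force: 0.0
```

Run:
```python
from h import *
st(); c=camera('wrist'); C=cloud(c); q=tubefind(c)
m=(C[...,2]<.09)&(C[...,2]>.028)&(C[...,1]>-.01)&(C[...,1]<.05)&(abs(C[...,0]-.493)<.03)
print(m.sum(), np.percentile(C[m],[1,50,99],axis=0)); st()
save(c['color'],'w3.png')
```

```text
7.65 tcp c [0.4912 0.0245 0.0337] F c [-0.3265 -0.1667  0.4774] [ 0.997  0.081 -0.002  0.   ] 0.00011358809410541756
tube pts 14299 u [0.4824 0.4976 0.5064] v [-0.0942  0.0191] z [0.0605 0.0632]
9074 [[ 0.4815 -0.009   0.0409]
 [ 0.5011  0.0224  0.0811]
 [ 0.5041  0.049   0.0899]]
7.7 tcp c [0.4922 0.0245 0.0347] F c [-0.7376  1.0205  0.5   ] [ 0.997  0.081 -0.001  0.   ] -0.00023091575925866442
```

View pics/w3.png

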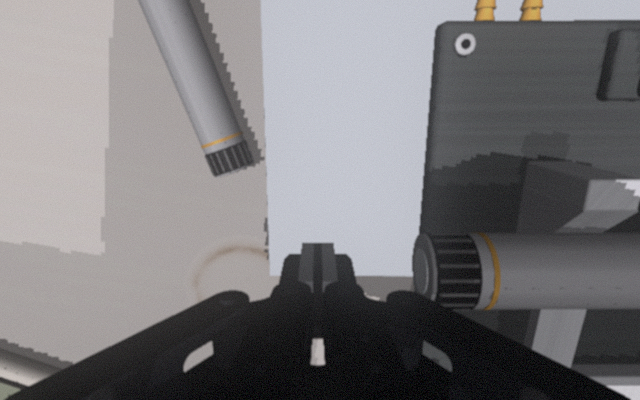

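Call:
{"api": "arm_command", "payload": {
  "deltas": [
    [[0,0.003,-0.004],0],
    [[0,0.009,-0.007],0],
    [[0,0.016,-0.007],0],
    [[0,0.022,-0.007],0],
    [[0,0.026,-0.007],0],
    [[0,0.029,-0.007],0],
    [[0,0.032,-0.007],0],
    [[0,0.035,-0.007],0],
    [[0,0.038,-0.007],0],
    [[0,0.041,-0.007],0]
  ]
}}

```text
time_s: 8.95
tcp_pos: [0.4888, 0.0669, 0.0422]
ee_rot: [0.997, 0.082, -0.0, -0.002]
force: [-1.0, 5.9, 2.8]
grip_width: 0.0003
grip_force: 2.7
```

```bash
python3 -c "
from h import *
st(); c=camera('wrist'); C=cloud(c); tubefind(camera('top')); st()
print(C[260,320:480:8])"
```

```text
8.95 tcp c [ 0.4931 -0.0145  0.0422] F c [0.0352 6.0123 2.778 ] [ 0.997  0.082 -0.    -0.002] 0.0003376944962803019
tube pts 285 u [0.4818 0.4953 0.5082] v [-0.2076 -0.138 ] z [0.0601 0.0661]
9.05 tcp c [ 0.4931 -0.015   0.0422] F c [-0.1779  4.9646  1.4776] [ 0.997  0.082 -0.    -0.001] 0.0003253660578088898
[[ 0.503  -0.0163  0.0638]
 [ 0.5028 -0.0192  0.0633]
 [ 0.4993 -0.0226  0.0559]
 [ 0.4988 -0.0259  0.0549]
 [ 0.4994 -0.0289  0.0562]
 [ 0.5016 -0.0315  0.0608]
 [ 0.5012 -0.0347  0.0599]
 [ 0.5017 -0.0375  0.0611]
 [ 0.5015 -0.0407  0.0605]
 [ 0.5018 -0.0436  0.0612]
 [ 0.5011 -0.047   0.0596]
 [ 0.5008 -0.0502  0.0591]
 [ 0.5006 -0.0534  0.0587]
 [ 0.5009 -0.0563  0.0593]
 [ 0.5007 -0.0595  0.0589]
 [ 0.5011 -0.0623  0.0597]
 [ 0.5012 -0.0653  0.0599]
 [ 0.5015 -0.0681  0.0605]
 [ 0.5007 -0.0719  0.0588]
 [ 0.5009 -0.0748  0.0593]]
```

Call:
{"api": "arm_command", "payload": {
  "deltas": [
    [[0,0.002,0],0],
    [[0,0.004,0],0],
    [[0,0.006,0],0],
    [[0,0.008,0],0],
    [[0,0.01,0],0],
    [[0,0.012,0],0],
    [[0,0.014,0],0],
    [[0,0.0155,0],0],
    [[0,0.0165,0],0],
    [[0,0.0175,0],0]
  ]
}}

```text
time_s: 10.3
tcp_pos: [0.4917, 0.0493, 0.0423]
ee_rot: [0.997, 0.082, -0.0, -0.001]
force: [-1.3, 5.8, 1.2]
grip_width: 0.0004
grip_force: 2.7
```

```bash
python3 -c "
from h import *
st(); c=camera('wrist'); C=cloud(c); tubefind(camera('top')); st()
print(C[260,328:352:4])"
```

```text
10.3 tcp c [ 0.4931 -0.0324  0.0423] F c [-0.3488  5.9276  1.2123] [ 0.997  0.082 -0.    -0.001] 0.00037497168303580563
tube pts 238 u [0.4817 0.4952 0.5081] v [-0.2246 -0.1673] z [0.0599 0.0667]
10.4 tcp c [ 0.4931 -0.0325  0.0423] F c [0.2463 5.198  1.9768] [ 0.997  0.082 -0.    -0.001] 0.00019791250899912612
[[ 0.5031 -0.037   0.064 ]
 [ 0.5034 -0.0385  0.0647]
 [ 0.4988 -0.0405  0.0549]
 [ 0.4989 -0.0421  0.0552]
 [ 0.4993 -0.0436  0.0559]
 [ 0.4997 -0.0451  0.0568]]
```

Call:
{"api": "arm_command", "payload": {
  "deltas": [
    [[0,0.001,0],0],
    [[0,0.002,0],0],
    [[0,0.003,0],0],
    [[0,0.004,0],0],
    [[0,0.005,0],0],
    [[0,0.006,0],0],
    [[0,0.007,0],0],
    [[0,0.007,0],0],
    [[0,0.007,0],0],
    [[0,0.007,0],0]
  ]
}}

```text
time_s: 11.65
tcp_pos: [0.4928, 0.0427, 0.0423]
ee_rot: [0.997, 0.082, -0.0, -0.002]
force: [-1.2, 5.7, 1.7]
grip_width: -0.0002
grip_force: 3.2
```

```bash
cat > f.py <<'E'
from h import *
F=[]
for i in range(6): c=camera('top'); s=state(); F.append(T(s['force']))
print(np.mean(F,0),np.std(F,0)); st()
E
python3 f.py
```

```text
[0.2355 6.0501 1.5905] [0.2489 0.3804 0.4824]
11.95 tcp c [ 0.4931 -0.039   0.0423] F c [0.0929 5.836  0.8821] [ 0.997  0.082 -0.    -0.002] -9.093384509539143e-05
```

Call:
{"api": "arm_command", "payload": {
  "deltas": [
    [[0,0.001,0],0],
    [[0,0.002,0],0],
    [[0,0.003,0],0],
    [[0,0.003,0],0],
    [[0,0.003,0],0],
    [[0,0.003,0],0],
    [[0,0.003,0],0],
    [[0,0.003,0],0],
    [[0,0.003,0],0],
    [[0,0.003,0],0]
  ]
}}

```text
time_s: 13.2
tcp_pos: [0.4932, 0.0402, 0.0423]
ee_rot: [0.997, 0.082, -0.0, -0.002]
force: [0.2, 7.6, 1.7]
grip_width: 0.0001
grip_force: 3.8
```

```bash
python3 f.py
```

```text
[-0.1284  7.3831  2.3101] [0.3639 0.559  0.5563]
13.5 tcp c [ 0.4931 -0.0416  0.0423] F c [0.5721 7.8505 3.1815] [ 0.997  0.082 -0.    -0.002] -1.6908162531152116e-05
```

Call:
{"api": "arm_command", "payload": {
  "deltas": [
    [[0,0.001,0],0],
    [[0,0.002,0],0],
    [[0,0.003,0],0],
    [[0,0.003,0],0],
    [[0,0.003,0],0],
    [[0,0.003,0],0],
    [[0,0.003,0],0],
    [[0,0.003,0],0],
    [[0,0.003,0],0],
    [[0,0.003,0],0]
  ]
}}

```text
time_s: 14.75
tcp_pos: [0.4937, 0.0377, 0.0423]
ee_rot: [0.997, 0.083, -0.0, -0.003]
force: [-1.1, 9.3, 1.6]
grip_width: -0.0004
grip_force: 4.5
```

```bash
python3 f.py
```

```text
[0.2553 9.2168 2.5016] [0.2254 0.8175 0.3256]
15.05 tcp c [ 0.4931 -0.0441  0.0423] F c [0.4481 8.766  3.0682] [ 0.997  0.083 -0.    -0.003] -0.00010915138816529563
```

Call:
{"api": "arm_command", "payload": {
  "deltas": [
    [[0,0.0005,0],0],
    [[0,0.001,0],0],
    [[0,0.0015,0],0],
    [[0,0.0015,0],0],
    [[0,0.0015,0],0],
    [[0,0.0015,0],0],
    [[0,0.0015,0],0],
    [[0,0.0015,0],0],
    [[0,0.0015,0],0],
    [[0,0.0015,0],0]
  ]
}}

```text
time_s: 16.3
tcp_pos: [0.4939, 0.0365, 0.0423]
ee_rot: [0.997, 0.083, -0.0, -0.003]
force: [-1.6, 9.2, 2.3]
grip_width: -0.0
grip_force: 4.9
```

```bash
python3 f.py
```

```text
[0.4911 9.9238 2.8757] [0.3339 0.4517 0.4331]
16.6 tcp c [ 0.4931 -0.0453  0.0423] F c [0.1584 9.8987 2.8779] [ 0.997  0.083 -0.    -0.003] 0.000304610322475729
```

Call:
{"api": "arm_command", "payload": {
  "deltas": [
    [[0,-0.005,0],0],
    [[0,-0.02,0],0],
    [[-0.01,-0.025,-0.03],0],
    [[-0.03,-0.02,-0.085],0],
    [[-0.043,0.0,-0.135],0],
    [[-0.043,0.04,-0.158],0],
    [[-0.043,0.09,-0.158],0],
    [[-0.043,0.135,-0.158],0],
    [[-0.043,0.155,-0.158],0],
    [[-0.043,0.155,-0.158],0]
  ]
}}

```text
time_s: 17.85
tcp_pos: [0.4771, -0.1264, 0.2]
ee_rot: [0.997, 0.081, -0.0, -0.0]
force: [-0.9, -0.2, 0.1]
grip_width: 0.0002
grip_force: 0.0
```

Run:
```python
from h import *
st(); c=camera('wrist'); s=camera('scene'); t=camera('top'); save(c['color'],'w4.png'); tubefind(c)
C=cloud(c); np.save('c4.npy',C)
for q in('clamp_handle','clamp_hinge','tube_mid'):
  P=[]
  for n,k in(('s',s),('t',t),('w',c)):
    for r in landmark_of(q,k)[:1]: print(q,n,r['p'],r['point'],T(px2w(k,r['point']))); P.append((k,r['point']))
  if len(P)>1: print('tri',T(tri(P)),T(tri(P[:2])))
for k,n in((s,'s'),(t,'t')):
  h=k['color'].astype(int); m=(h[...,0]>120)&(h[...,1]<50)&(h[...,2]<60); D=cloud(k); m&=(abs(D[...,0]-.57)<.08)&(abs(D[...,1]+.124)<.06)&(D[...,2]>.15)
  q=D[m]; print(n,m.sum(),q.min(0),np.median(q,0),q.max(0))
```

```text
17.85 tcp c [ 0.4498 -0.2033  0.2   ] F c [-0.9318 -0.0216  0.0744] [ 0.997  0.081 -0.    -0.   ] 0.00015385690015699767
tube pts 7262 u [0.4802 0.4939 0.5061] v [-0.2257 -0.0611] z [0.0605 0.0631]
clamp_handle s 0.82 [377.6, 162.6] [ 0.7864 -0.3502  0.1142]
clamp_handle t 0.5 [395.0, 205.1] [ 0.574  -0.1204  0.2352]
tri [ 0.5731 -0.1214  0.235 ] [ 0.5731 -0.1214  0.235 ]
clamp_hinge s 0.55 [372.7, 206.4] [ 0.5693 -0.109   0.1024]
clamp_hinge t 0.65 [385.3, 206.1] [ 0.5749 -0.0994  0.2339]
clamp_hinge w 0.79 [189.9, 10.8] [ 0.567  -0.1302  0.1142]
tri [ 0.5762 -0.1207  0.0933] [ 0.578  -0.1191  0.0955]
tube_mid s 0.97 [398.2, 228.4] [ 0.4856 -0.1307  0.058 ]
tube_mid t 0.93 [399.5, 237.0] [ 0.4954 -0.1482  0.0616]
tube_mid w 0.65 [250.1, 132.1] [ 0.4929 -0.1517  0.0621]
tri [ 0.4947 -0.1483  0.0474] [ 0.4967 -0.1487  0.0464]
s 27 [ 0.5671 -0.1426  0.2303] [ 0.5704 -0.1214  0.2324] [ 0.5752 -0.0953  0.2349]
t 118 [ 0.5702 -0.1456  0.2295] [ 0.5762 -0.1211  0.2345] [ 0.583  -0.0981  0.2396]
```

View pics/w4.png

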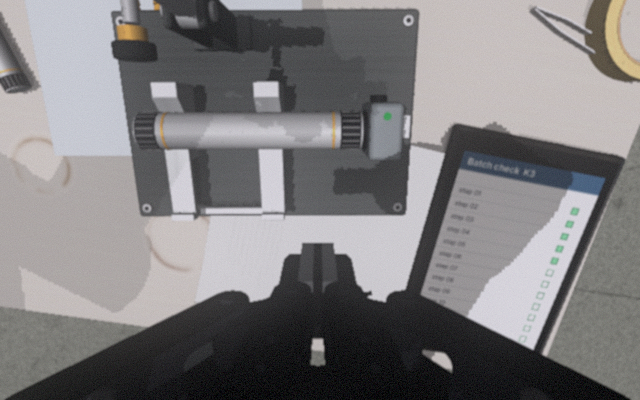

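The view shows the tube against the end stop: right cap at (352,131), ring mostly in. The measured mid-tube position gives about 7.7 mm of push-in. Next is the handle at u=.574, z=.228: I'll go over and behind it.

Call:
{"api": "arm_command", "payload": {
  "deltas": [
    [[0,0,-0.03],0],
    [[0,0,-0.07],0],
    [[0.025,-0.012,-0.08],0],
    [[0.065,-0.033,-0.08],0],
    [[0.11,-0.057,-0.08],0],
    [[0.145,-0.075,-0.08],0],
    [[0.162,-0.082,-0.078],0],
    [[0.162,-0.082,-0.05],0],
    [[0.162,-0.082,-0.022],0],
    [[0.162,-0.082,-0.016],0]
  ],
  "gripper": 0.02
}}

```text
time_s: 19.7
tcp_pos: [0.6222, -0.0185, 0.214]
ee_rot: [0.997, 0.082, -0.002, -0.0]
force: [-0.3, 0.9, 0.1]
grip_width: 0.0203
grip_force: 0.0
```

```bash
python3 -c "
from h import *
st()
R,Z,hu=.133,.095,.5715
for p in [0.02,.1,.2,.3,.4,.5,.6,.7,.8,.9]:
  print(p, 'handle u %.4f z %.4f'%(hu-R*np.sin(p),Z+R*np.cos(p)))"
```

```text
19.7 tcp c [ 0.6107 -0.1207  0.214 ] F c [-0.17    0.9365  0.1219] [ 0.997  0.082 -0.002 -0.   ] 0.020256413775615403
0.02 handle u 0.5688 z 0.2280
0.1 handle u 0.5582 z 0.2273
0.2 handle u 0.5451 z 0.2253
0.3 handle u 0.5322 z 0.2221
0.4 handle u 0.5197 z 0.2175
0.5 handle u 0.5077 z 0.2117
0.6 handle u 0.4964 z 0.2048
0.7 handle u 0.4858 z 0.1967
0.8 handle u 0.4761 z 0.1877
0.9 handle u 0.4673 z 0.1777
```

Call:
{"api": "arm_command", "payload": {
  "deltas": [
    [[-0.008,0,0],0],
    [[-0.015,0,0],0],
    [[-0.021,0,0],0],
    [[-0.027,0,0],0],
    [[-0.033,0,0],0],
    [[-0.039,0,0.001],0],
    [[-0.045,0,0.002],0],
    [[-0.051,0,0.003],0],
    [[-0.056,0,0.004],0],
    [[-0.061,0,0.005],0]
  ]
}}

```text
time_s: 20.95
tcp_pos: [0.563, -0.0288, 0.211]
ee_rot: [0.997, 0.082, -0.0, 0.0]
force: [3.5, -0.8, 0.7]
grip_width: 0.0201
grip_force: 1.7
```

```bash
cat > g.py <<'E'
from h import *
st()
for n in 'scene','top':
  k=camera(n)
  h=k['color'].astype(int); m=(h[...,0]>110)&(h[...,1]<60)&(h[...,2]<70); D=cloud(k); m&=(abs(D[...,0]-.51)<.12)&(abs(D[...,1]+.124)<.06)&(D[...,2]>.07)
  q=D[m]; print(n,m.sum(),*( (q.min(0),np.median(q,0),q.max(0)) if len(q) else ()))
  for r in landmark_of('clamp_handle',k)[:1]: print(r['p'],r['point'],T(px2w(k,r['point'])))
st()
E
python3 g.py
```

```text
20.95 tcp c [ 0.5506 -0.1212  0.211 ] F c [ 3.3521 -1.3622  0.711 ] [ 0.997  0.082 -0.     0.   ] 0.020110447687251103
scene 28 [ 0.5223 -0.1357  0.2147] [ 0.5268 -0.1086  0.2261] [ 0.555  -0.0951  0.2289]
0.65 [388.7, 171.3] [ 0.5251 -0.1177  0.2251]
top 17 [ 0.526  -0.1056  0.223 ] [ 0.5307 -0.0999  0.2279] [ 0.5377 -0.0974  0.2315]
0.48 [400.6, 224.4] [ 0.5378 -0.0738  0.5406]
21.15 tcp c [ 0.55   -0.1209  0.2107] F c [0.7811 0.4236 0.6402] [ 0.997  0.082 -0.001 -0.   ] 0.019859544114571637
```

Call:
{"api": "arm_command", "payload": {
  "deltas": [
    [[-0.006,0,0.002],0],
    [[-0.012,0,0.004],0],
    [[-0.018,0,0.007],0],
    [[-0.024,0,0.01],0],
    [[-0.03,0,0.0135],0],
    [[-0.036,0,0.017],0],
    [[-0.041,0,0.021],0],
    [[-0.046,0,0.024],0],
    [[-0.051,0,0.0275],0],
    [[-0.056,0,0.031],0]
  ]
}}

```text
time_s: 22.4
tcp_pos: [0.5095, -0.0377, 0.1798]
ee_rot: [0.997, 0.082, 0.001, -0.0]
force: [9.3, 1.2, -5.1]
grip_width: 0.02
grip_force: 4.7
```

```bash
python3 g.py
```

```text
22.4 tcp c [ 0.4963 -0.1211  0.1798] F c [ 9.3293 -0.2964 -5.104 ] [ 0.997  0.082  0.001 -0.   ] 0.019991100844715483
scene 33 [ 0.4678 -0.129   0.187 ] [ 0.4732 -0.1082  0.1932] [ 0.4907 -0.0975  0.1966]
0.74 [403.2, 186.2] [ 0.4788 -0.1275  0.194 ]
top 4 [ 0.4739 -0.1001  0.1915] [ 0.4753 -0.0983  0.1964] [ 0.4856 -0.085   0.2931]
22.6 tcp c [ 0.4958 -0.121   0.1795] F c [ 7.3961 -1.0266 -5.3147] [ 0.997  0.082  0.001 -0.   ] 0.019777619950518816
```

Call:
{"api": "arm_command", "payload": {
  "deltas": [
    [[0.008,0,0],0],
    [[0.016,0,-0.005],0],
    [[0.016,0,-0.03],0],
    [[0.016,0,-0.05],0],
    [[0.0,0,-0.05],0],
    [[-0.016,0,-0.05],0],
    [[-0.022,0,-0.048],0],
    [[-0.024,0,-0.035],0],
    [[-0.024,0,-0.025],0],
    [[-0.024,0,-0.022],0]
  ]
}}

```text
time_s: 23.85
tcp_pos: [0.484, -0.0415, 0.2008]
ee_rot: [0.997, 0.082, -0.001, -0.0]
force: [-0.0, 0.8, -0.4]
grip_width: 0.0197
grip_force: 0.0
```

```bash
python3 g.py;  python3 -c "
import numpy as np
for p in np.arange(.8,1.7,.1): print(round(p,2),.5715-.133*np.sin(p),.095+.133*np.cos(p)+.0075)"
```

```text
23.85 tcp c [ 0.4705 -0.1207  0.2008] F c [ 0.0924  0.7862 -0.3732] [ 0.997  0.082 -0.001 -0.   ] 0.019720882523882828
scene 0
0.55 [404.4, 187.2] [ 0.458  -0.1073  0.2044]
top 7 [ 0.4822 -0.1067  0.1897] [ 0.4833 -0.1042  0.193 ] [ 0.4849 -0.0975  0.1959]
0.68 [399.3, 246.0] [ 0.4942 -0.0935  0.3753]
24.05 tcp c [ 0.4713 -0.121   0.2023] F c [-0.2364 -0.9623  0.4506] [0.997 0.082 0.    0.   ] 0.02008422334687888
0.8 0.47609163991036346 0.195161992343173
0.9 0.4673175210195447 0.18517412577999837
1.0 0.4595843590205498 0.1743602066804626
1.1 0.4529694211118291 0.1628282841496018
1.2 0.4475388015663589 0.1506935813453976
1.3 0.44334676133951334 0.13807734420707016
1.4 0.4404351859115348 0.12510563000573205
1.5 0.43883316678166073 0.1119080478218045
1.6 0.4385567107954798 0.09861646353392861
```

Call:
{"api": "arm_command", "payload": {
  "deltas": [
    [[0,0,0.004],0],
    [[-0.001,0,0.009],0],
    [[-0.004,0,0.014],0],
    [[-0.007,0,0.019],0],
    [[-0.01,0,0.024],0],
    [[-0.013,0,0.029],0],
    [[-0.016,0,0.034],0],
    [[-0.019,0,0.039],0],
    [[-0.021,0,0.044],0],
    [[-0.023,0,0.049],0]
  ]
}}

```text
time_s: 25.3
tcp_pos: [0.4606, -0.0458, 0.1533]
ee_rot: [0.997, 0.082, -0.001, 0.0]
force: [-4.6, -1.2, 5.4]
grip_width: 0.0199
grip_force: 2.4
```

```bash
python3 g.py
```

```text
25.3 tcp c [ 0.4468 -0.121   0.1533] F c [-4.688  -0.3948  5.3932] [ 0.997  0.082 -0.001  0.   ] 0.019916020252866797
scene 0
0.72 [411.8, 206.0] [ 0.441  -0.1239  0.1504]
top 0
0.64 [399.9, 259.9] [ 0.4677 -0.0918  0.3681]
25.5 tcp c [ 0.4483 -0.1209  0.1532] F c [-0.1921  0.1241 -0.6909] [ 0.997  0.082  0.    -0.   ] 0.020228124587754776
```

Call:
{"api": "arm_command", "payload": {
  "deltas": [
    [[-0.001,0,0.004],0],
    [[-0.002,0,0.008],0],
    [[-0.003,0,0.012],0],
    [[-0.004,0,0.016],0],
    [[-0.005,0,0.02],0],
    [[-0.006,0,0.023],0],
    [[-0.007,0,0.026],0],
    [[-0.007,0,0.028],0],
    [[-0.008,0,0.03],0],
    [[-0.008,0,0.032],0]
  ]
}}

```text
time_s: 26.75
tcp_pos: [0.4541, -0.0468, 0.1213]
ee_rot: [0.997, 0.082, 0.0, 0.0]
force: [-1.8, -0.7, 3.5]
grip_width: 0.02
grip_force: 1.6
```

Call:
{"api": "arm_command", "payload": {
  "deltas": [
    [[0,0,0.001],0],
    [[0,0,0.002],0],
    [[0,0,0.003],0],
    [[0,0,0.004],0],
    [[0,0,0.005],0],
    [[0,0,0.006],0],
    [[0,0,0.007],0],
    [[0,0,0.008],0],
    [[0,0,0.009],0],
    [[0,0,0.01],0]
  ]
}}

```text
time_s: 28.0
tcp_pos: [0.4538, -0.0468, 0.1112]
ee_rot: [0.997, 0.082, -0.0, 0.0]
force: [-3.7, -0.6, 3.6]
grip_width: 0.0198
grip_force: 2.2
```

Call:
{"api": "arm_command", "payload": {
  "deltas": [
    [[0,0,0.0005],0],
    [[0,0,0.001],0],
    [[0,0,0.0015],0],
    [[0,0,0.002],0],
    [[0,0,0.0025],0],
    [[0,0,0.003],0],
    [[0,0,0.0035],0],
    [[0,0,0.004],0],
    [[0,0,0.0045],0],
    [[0,0,0.005],0]
  ]
}}

```text
time_s: 29.25
tcp_pos: [0.4533, -0.0469, 0.1063]
ee_rot: [0.997, 0.082, -0.001, 0.0]
force: [-5.7, -0.4, 7.0]
grip_width: 0.0198
grip_force: 3.5
```

Call:
{"api": "arm_command", "payload": {
  "deltas": [
    [[0,0,0.0005],0],
    [[0,0,0.001],0],
    [[0,0,0.0015],0],
    [[0,0,0.002],0],
    [[0,0,0.0025],0],
    [[0,0,0.003],0],
    [[0,0,0.0035],0],
    [[0,0,0.004],0],
    [[0,0,0.004],0],
    [[0,0,0.004],0]
  ]
}}

```text
time_s: 30.5
tcp_pos: [0.4531, -0.0469, 0.1024]
ee_rot: [0.997, 0.082, -0.001, 0.0]
force: [-6.0, -0.5, 8.1]
grip_width: 0.0199
grip_force: 4.3
```

```bash
python3 f.py
```

```text
[-5.9662 -0.1288  8.9397] [0.4122 0.3236 0.3848]
30.8 tcp c [ 0.4391 -0.1209  0.1024] F c [-6.0598 -0.4485  8.8299] [ 0.997  0.082 -0.001  0.   ] 0.020241396849908343
```

Call:
{"api": "arm_command", "payload": {
  "deltas": [
    [[0,0,-0.001],0],
    [[0,0,-0.003],0],
    [[0,0,-0.006],0],
    [[0,0,-0.01],0],
    [[0,0,-0.02],0],
    [[0,0,-0.04],0],
    [[0,0,-0.07],0],
    [[0,0,-0.1],0],
    [[0,0,-0.12],0],
    [[0,0,-0.12],0]
  ]
}}

```text
time_s: 32.05
tcp_pos: [0.4554, -0.0471, 0.2243]
ee_rot: [0.997, 0.082, 0.002, 0.001]
force: [-0.3, -0.7, -0.9]
grip_width: 0.0202
grip_force: 0.0
```

Run:
```python
from h import *
st(); c=camera('wrist'); s=camera('scene'); t=camera('top'); tubefind(c)
P=[(k,landmark_of('tube_mid',k)[0]['point']) for k in(s,t)]; print('tube mid',T(tri(P)))
P=[(k,landmark_of('clamp_handle',k)[0]['point']) for k in(s,t)]; print('handle',T(tri(P)))
C=cloud(c); h=c['color'].astype(int); m=(h[...,0]>110)&(h[...,1]<60)&(h[...,2]<70)&(C[...,2]>.06); q=C[m]; print(m.sum(),np.median(q,0),q.max(0))
a=cv2.resize(c['color'],(640,400)); b=cv2.resize(s['color'][190:290,350:470],None,fx=2,fy=2); a[:200,:240]=b; save(a,'w5.png')
```

```text
32.05 tcp c [ 0.4414 -0.1215  0.2243] F c [-0.3717 -0.6805 -0.8516] [0.997 0.082 0.002 0.001] 0.02021959925399999
tube pts 5699 u [0.4798 0.4937 0.5059] v [-0.2259 -0.0605] z [0.0605 0.0631]
tube mid [ 0.4909 -0.1455  0.0525]
handle [ 0.437  -0.1286  0.0969]
401 [ 0.4395 -0.1275  0.1023] [ 0.445  -0.1005  0.1052]
```

View pics/w5.png

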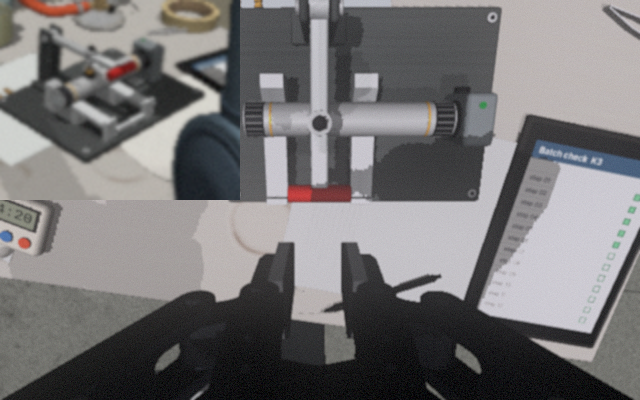

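The arm lies across the tube with its handle level at (320,194). The tube is still against the stop: right cap at (447,119), stop at (480,119). The robot touches nothing.

```bash
python3 -c "
from bench import *
print(finish_job())"
```

```text
the job is handed in; nothing more can be done
None
```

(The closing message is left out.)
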